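# Demagnetise a bolt and lift it off with brass tongs

### The job

Run the demagnetiser by pressing the three keys on its control box fully down and letting them up again, one at a time: first the round key, then the square key, then the bar-shaped key. Then take the brass tongs from their rest, close their jaws on the bolt that stands on the demagnetiser's steel plate and lift it; finish while still holding it still in the tongs, its lower end at least 5 cm above the plate. Touch that bolt only with the tongs, do not drop it, and leave the other things standing about where they are.

Things in the scene. Friction and masses are not known exactly. Their poses are not given: they have to be found in the camera images.
- key_round (a joint): round key, a black disc 28 mm across, on the control box: m pressed, 0 up to 0.005 fully down
- round_top (a point): centre of the top face of the round key, 41 mm above the worktop when up. The key moves straight down 5 mm against a spring (2.1 N to start, 5.1 N at the bottom) and springs back; the three keys stand 48 mm apart in one row along the control box, in an order that changes. x along the row; all keys are black, on square grey housings 40 x 42 mm
- key_square (a joint): square key, 24 x 24 mm: m pressed, 0 up to 0.005 fully down
- square_top (a point): centre of the top face of the square key, otherwise like the round key
- key_bar (a joint): bar-shaped key, 10 mm along the row and 34 mm across it: m pressed, 0 up to 0.005 fully down
- bar_top (a point): centre of the top face of the bar-shaped key, otherwise like the round key
- control_box: fixed grey box with an aluminium top, 160 mm (x) x 62 mm (y) x 26 mm high, carrying the three keys in a row along its x, which lies across the front of the worktop (roughly world y); origin under its centre
- tongs: loose brass spring tongs, 90 g, 165 mm long, flat on their rest, underside 30 mm above the worktop, jaws away from the robot. Origin on the underside, between the grip pads, near the centre of mass; x to the jaws, y to the left arm, z up. Pivot at x = -75 mm, jaws at +75 mm; all parts within z 0 to 16 mm. The frame goes with the left arm; the midline turns by half the joint value towards +y
- tongs_grip (a point): point 8 mm above the tongs' origin, midway between the two flat ribbed grip pads (36 mm long along x, 16 mm tall). Over their outsides the pads measure 54 mm at rest; they are parallel at joint 0.14, 43.5 mm over all. Squeeze the pads from above, fingers closing along the tongs' y; partly squeezed, the tongs hold in the gripper by their own spring
- tong_right (a joint): how far the tongs are squeezed, rad: 0 open at rest (hollows of the jaws 58 mm apart), 0.14 half squeezed (37 mm apart), 0.32 closed (10 mm apart), 0.36 stop; about 0.29 when closed on the bolt. A spring opens them: 0.46 N m at 0, 1.1 N m at 0.32, that is 6 to 15 N at the grip pads
- jaw_left: jaw of the left arm, brass, shallow hollow facing the other jaw, 22 mm long and 16 mm tall; origin on its underside, 5 mm inward from the bottom of the hollow: this point and that of jaw_right meet when the jaws are closed and are 48 mm apart at rest. Their middle is where the bolt should stand. x along the arm, z up
- jaw_right: jaw of the right arm, mirror image of jaw_left
- tongs_rest: fixed dark steel rest under the tongs: base plate 150 x 60 x 5 mm, a rear post under the pivot and a front cross bar (78 mm wide, at x = +45 mm) whose tops stand 30 mm above the worktop, with lips up to 6 mm higher at their ends; origin on the worktop under the tongs' origin, same axes; beside the grip pads it is free down to the base plate
- demagnetiser: fixed grey block 90 x 90 mm with a round steel plate 72 mm across on top; the plate's top is 45 mm above the worktop; origin under its centre on the worktop. Fixed clutter up to about 0.3 m high stands on the worktop left of y = 0.25, beyond the tongs (x above 0.58, y above 0.05), and, up to about 0.1 m high, right of y = -0.16 (x above 0.47)
- bolt: the bolt to lift: steel, 36 mm long, about 30 g, standing on its head (13 x 15 mm hexagon, 6 mm high) on the demagnetiser's plate, shank 8 mm thick pointing up (treat it as a cone tapering from the head to the tip); origin at the centre of its underside, z up
- spare_bolt: bystander, loose: another bolt like it, standing on the worktop; leave it alone. Origin under its centre
- dropper_bottle: bystander, loose: dropper bottle, 33 mm across and 102 high; leave it alone. Origin under its centre
- jar: bystander, loose: jar with a lid, 56 mm across and 70 high; leave it alone. Origin under its centre

How it is judged:
By the outcome, as a careful person would: the job done as asked, in the order asked, and still so for the second after the job is handed in, while the arm keeps its last pose, push and grip.
It also fails if it takes over 48 s, if anything falls off the work surface, if the arm or the gripper's body presses on something with over 40 N, if the wrist force passes 120 N, or if a joint passes its speed limit or range.

### The arm

A 6-joint arm with a two-finger parallel gripper is mounted at the origin on a cart in front of the work surface, level with it; the furniture and walls round the work are solid. World frame = base frame: x ahead of the robot, y to its left, z up, the work surface at z = 0. Lengths are in m, angles in degrees, forces in N, time in s.
With the tool pointing down it reaches from about 0.3 to 0.75 m from the base axis. Payload 8.5 kg.
Tool frame: the origin (TCP) lies on the centre line of the jaws, within the pads' length; the fingertips stand 11 mm ahead of it and the grasp point (between the pads) lies 8 mm behind it; z points along the fingers, y is the line along which they close (so a half turn about z gives the same grasp; the last joint's range is limited). The gripper opens to 85 mm and grips with 20 to 120 N. Pads are 22 mm wide; open, the fingers measure 114 mm over their backs; the gripper's body (76 mm by 85 mm) begins 54 mm behind the grasp point. The pads swing forward as they close: fully open they stand 13 mm farther back than shut.
Start: joints at [-79.429, 21.807, 74.336, -0, 83.858, -12.336], TCP at [0.214, -0.507, 0.242] pointing down, gripper open.
Joint ranges: [-178.18, 178.18], [-50.72, 133.34], [12.68, 142.11], [-81.47, 261.47], [9.98, 163.14], [-165.26, 165.26]. Speed limits (degrees/s): [136.94, 136.94, 180, 180, 180, 180].

### API

Orientations are given as a 3x3 rotation matrix whose columns are the frame's x, y, z axes.
In Python, from cell import manip, cams gives the robot as it stands. The module is installed in compiled form; this text tells all that it offers.
- The arm moves only by the tool pendant, called after ">>>" in YAML: its name, and indented under it one key for each argument. Schema: {"type":"object","properties":{"deltas":{"type":"object","properties":{"dx":{"type":"array","items":{"type":"number"},"minItems":1,"maxItems":20},"dy":{"type":"array","items":{"type":"number"},"minItems":1,"maxItems":20},"dz":{"type":"array","items":{"type":"number"},"minItems":1,"maxItems":20},"drx":{"type":"array","items":{"type":"number"},"minItems":1,"maxItems":20},"dry":{"type":"array","items":{"type":"number"},"minItems":1,"maxItems":20},"drz":{"type":"array","items":{"type":"number"},"minItems":1,"maxItems":20},"finger_gap":{"type":"array","items":{"type":"number"},"minItems":1,"maxItems":20}},"additionalProperties":false,"required":["dx","dy","dz","drx","dry","drz","finger_gap"]},"squeeze":{"type":"number"},"only":{"type":"string"},"quiet":{"type":"boolean"},"lines":{"type":"string"}},"required":["deltas"],"additionalProperties":false}. deltas is an object with one list for each field, all of the same length, 1 to 20, a row being the entries at one place: dx, dy, dz (the shift in units of 20 mm), drx, dry, drz (a rotation vector in units of 10 degrees), finger_gap (the opening from 0.0 (shut) to 1.0 (fully open)); each row is the pose to reach, as a shift and turn from the pose commanded when the call began, along the tool's axes at that moment; what a row does not reach only later rows make up. A row lasts 1/10 s, in which the tool goes at most 0.05 m and 8.59 degrees, less where a joint would pass 70% of its speed; a pose out of reach is approached as far as the arm can. The fingers move at their own pace and stop on an object; squeeze is the grip in N (left out, the last holds). Time passes only in rows, so rows that do not move let the fingers close. The tool returns the time, the measured TCP pose, the force, the opening and the grip force at its end. only (a regular expression) keeps the lines of the reply that match it, lines (a string "A,B") keeps lines A to B, and quiet returns only ok. Input that does not fit is refused with a message, and nothing moves.
- manip.state(): the state, without advancing time (a new reading comes with each control period).
- cams.read_camera(name): name is "side" or "top"; returns a dict with "image" (400x640x3 uint8, red, green, blue), "range_z" (400x640 float32, m along the optical axis (not along the pixel's ray), 0 where there is no reading), "fx", "fy", "cx", "cy" (pixels), "origin" and "attitude" of the camera in the world. Camera axes: x right, y down, z forward; pixel columns grow to the right and rows downward; lengths in m; the calibration is good to about 2 mm. A picture is of the moment at which its call begins.
- manip.hand_in(): hands the job in; it is judged then, once.
Trained networks look in the newest picture that a camera, given by its name, has taken for a name from the list of things; names that differ only in an ending like _2 or _b are one class to them, and where a whole thing is asked for, a point or a joint stands for the part that bears it (a point fixed in the world has none). Each returns a list of dicts, best first, with "conf" (0 to 1); they miss things now and then, are a little off and sometimes report something else, mostly with a low value. They report only what shows in the picture. A call takes as long as a camera call.
- cams.trace(target, camera): "region" (400x640 bool, what is visible of it) and "xy" ([column, row] in pixels, amid what is visible of it).
The state is a dict: "time": time; "q": joint angles; "qd": joint speeds; "tau": joint torques, N m; "tcp_pos": TCP position; "ee_rot": TCP orientation; "ft_force": force on the tool from outside, world axes, zero at the start; "ft_torque": the same for the moment, N m; "width": opening from 0.0 (shut) to 1.0 (fully open); "finger_force": force on a finger pad.
Only numpy, scipy, OpenCV 4.12 (cv2) and the standard library are available. Lean on these libraries where they do the work, as an engineer would, in place of code of your own. Each camera call takes 0.05 s, during which the arm holds its last target. There are 200 camera calls.

## Working session

There is one attempt and no reset: what is moved stays moved. The work goes in short steps, Python scripts to look and compute and a tool call to move; the robot and the scene stay as the last step left them, time stands still between calls to the robot, and variables do not carry over. Pictures are saved under pics/ and viewed, at most 10 in all, crops included, and the job is handed in when it is done.

```bash
mkdir -p pics; cat > h.py <<'E'
import numpy as np, cv2
from cell import manip, cams
def pts(c, m):
    z=c["range_z"]; m=m&(z>0); v,u=np.nonzero(m); z=z[m]
    p=np.stack([(u-c["cx"])/c["fx"]*z,(v-c["cy"])/c["fy"]*z,z],1)
    return p@np.array(c["attitude"]).T+np.array(c["origin"])
E
python3 - <<'E'
from h import *
s=manip.state(); print(s["time"],s["tcp_pos"],np.round(s["ee_rot"],3).tolist())
for n in ["top","side"]:
    c=cams.read_camera(n); cv2.imwrite(f"pics/{n}0.png",c["image"][:,:,::-1])
    print(n,np.round(c["origin"],3),np.round(c["attitude"],3).tolist(),c["fx"])
    for t in ["key_round","key_square","key_bar","control_box","tongs","jaw_left","jaw_right","demagnetiser","bolt","spare_bolt","dropper_bottle","jar","tongs_rest"]:
        for d in cams.trace(t,n)[:2]:
            p=pts(c,d["region"])
            if len(p): print(t,round(d["conf"],2),np.round(d["xy"]),len(p),"med",np.round(np.median(p,0),3),"lo",np.round(np.percentile(p,3,0),3),"hi",np.round(np.percentile(p,97,0),3))
E
```

```text
0.0 [ 0.21401217 -0.50633618  0.24169479] [[0.921, 0.389, -0.0], [0.389, -0.921, 0.001], [0.0, -0.001, -1.0]]
top [ 0.532 -0.016  0.899] [[-0.002, -0.999, 0.049], [-1.0, 0.001, -0.007], [0.007, -0.049, -0.999]] 361.24481777860905
key_round 0.44 [344. 259.] 106 med [ 0.434 -0.073  0.041] lo [ 0.422 -0.085  0.037] hi [ 0.447 -0.062  0.043]
key_square 0.6 [361. 256.] 99 med [ 0.44 -0.12  0.04] lo [ 0.429 -0.132  0.034] hi [ 0.452 -0.109  0.044]
key_square 0.35 [368. 120.] 237 med [ 0.757 -0.135  0.06 ] lo [ 0.748 -0.152  0.01 ] hi [ 0.774 -0.123  0.099]
key_bar 0.54 [382. 251.] 33 med [ 0.447 -0.173  0.041] lo [ 0.445 -0.182  0.039] hi [ 0.452 -0.161  0.042]
key_bar 0.46 [326. 182.] 1441 med [ 0.623 -0.038  0.042] lo [ 0.578 -0.082  0.001] hi [0.67  0.005 0.047]
control_box 0.81 [362. 243.] 579 med [ 0.441 -0.122  0.026] lo [ 0.408 -0.197  0.022] hi [ 0.477 -0.043  0.029]
tongs 0.54 [269. 255.] 354 med [0.448 0.096 0.043] lo [ 0.386  0.042 -0.   ] hi [0.542 0.106 0.047]
demagnetiser 0.76 [325. 182.] 1434 med [ 0.623 -0.038  0.042] lo [ 0.578 -0.081  0.002] hi [0.669 0.005 0.047]
demagne
[... 1541 characters left out ...]
lo [ 0.612 -0.034  0.048] hi [ 0.62  -0.028  0.079]
spare_bolt 0.42 [377. 242.] 3 med [0.763 0.006 0.035] lo [0.76  0.004 0.007] hi [0.763 0.008 0.036]
dropper_bottle 0.66 [293. 254.] 971 med [ 0.777 -0.142  0.05 ] lo [ 0.763 -0.155  0.005] hi [ 0.783 -0.124  0.097]
dropper_bottle 0.62 [261. 168.] 113 med [ 0.449 -0.121  0.039] lo [ 0.388 -0.133  0.015] hi [ 0.455 -0.105  0.042]
jar 0.71 [337. 254.] 1689 med [ 0.787 -0.076  0.049] lo [ 0.749 -0.097  0.004] hi [ 0.796 -0.047  0.071]
tongs_rest 0.87 [347. 168.] 807 med [0.459 0.079 0.006] lo [0.388 0.039 0.003] hi [0.526 0.114 0.035]
tongs_rest 0.41 [294. 257.] 1037 med [ 0.777 -0.142  0.047] lo [ 0.715 -0.155  0.001] hi [ 0.783 -0.124  0.097]
```

```bash
python3 - <<'E'
import cv2
a=cv2.imread("pics/top0.png"); cv2.imwrite("pics/top_crop.png",cv2.resize(a[90:300,230:420],None,fx=4.2,fy=2.85,interpolation=cv2.INTER_CUBIC) if 0 else cv2.resize(a[90:290,220:420],(600,600),interpolation=cv2.INTER_CUBIC))
b=cv2.imread("pics/side0.png"); cv2.imwrite("pics/side_crop.png",cv2.resize(b[120:280,210:420],(787,600),interpolation=cv2.INTER_CUBIC))
E
```

```text
(no output)
```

View pics/top_crop.png

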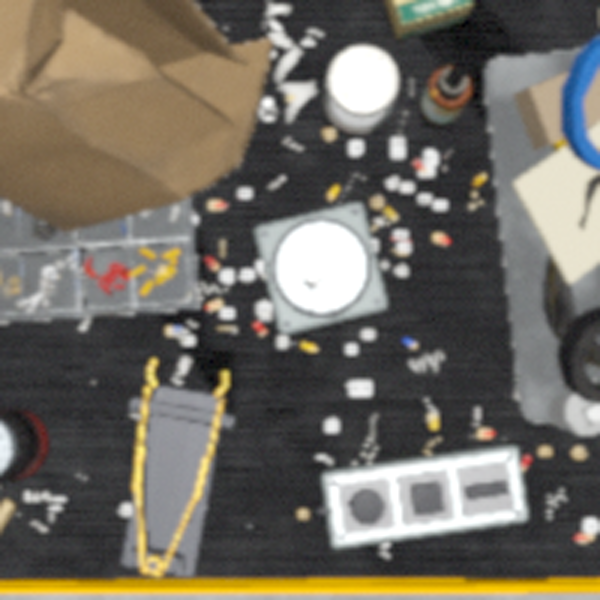

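View pics/side_crop.png

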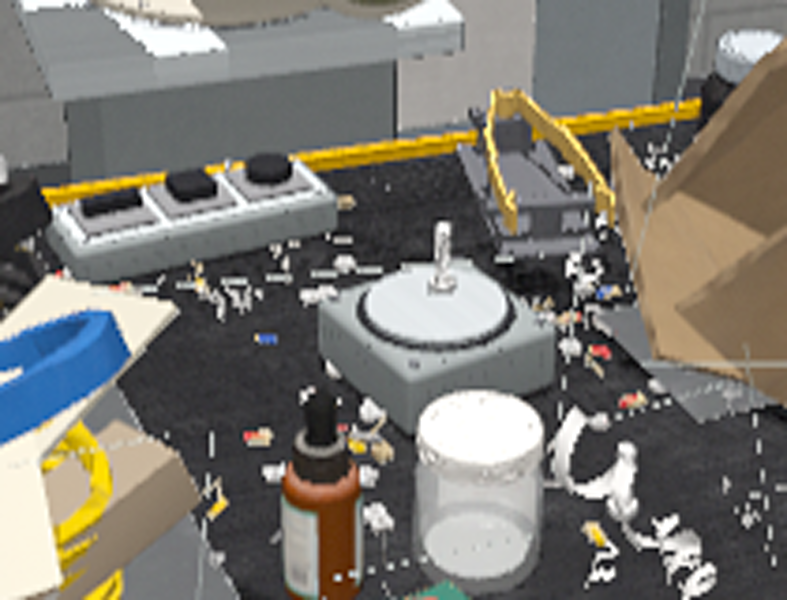

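The top crop shows the keys, left to right, as round (366,505), square (428,498) and bar (488,490). The tongs' pivot is at (155,562) and their jaws at (152,362) and (224,378). The side crop shows the bolt standing on the plate at (440,225–285), and nothing between it and the tongs. Next I'll measure these more finely.

```bash
python3 - <<'E'
from h import *
C={n:cams.read_camera(n) for n in ["top","side"]}
def ray(n,uv):
    c=C[n]; d=np.array([(uv[0]-c["cx"])/c["fx"],(uv[1]-c["cy"])/c["fy"],1.])@np.array(c["attitude"]).T
    return np.array(c["origin"]),d
def atz(n,uv,z):
    o,d=ray(n,uv); return o+d*(z-o[2])/d[2]
def tri(a,b):
    o1,d1=ray("top",a);o2,d2=ray("side",b)
    s=np.linalg.lstsq(np.stack([d1,-d2],1),o2-o1,rcond=None)[0]
    p,q=o1+s[0]*d1,o2+s[1]*d2
    return (p+q)/2,np.linalg.norm(p-q)
for n in C:
    c=C[n]; im=c["image"]; h=cv2.cvtColor(im,cv2.COLOR_RGB2HSV)
    H,W=im.shape[:2]; P=np.zeros((H,W,3)); P[c["range_z"]>0]=pts(c,np.ones((H,W),bool))
    x,y,z=P[...,0],P[...,1],P[...,2]
    print(n)
    k=(np.abs(x-.44)<.03)&(y>-.2)&(y<-.04)&(z>.02)&(im.max(2)<75)
    nn,L,S,ce=cv2.connectedComponentsWithStats(k.astype(np.uint8))
    for i in range(1,nn):
        if S[i,4]>20: print("key",S[i,4],ce[i].round(1),P[L==i].mean(0).round(4),"z41:",atz(n,ce[i],.0405).round(4))
    hs=(np.abs(x-.44)<.02)&(y>-.2)&(y<-.04)&~k
    print("housing/box z hist",np.histogram(z[hs],bins=np.arange(.02,.045,.003)))
    t=(h[...,1]>110)&(h[...,0]>14)&(h[...,0]<32)&(z>.02)&(z<.055)&(x>.37)&(x<.56)&(y>.02)&(y<.13)
    p=P[t]; print("tongs",t.sum(),p.min(0).round(3),p.max(0).round(3),"ztop",np.percentile(p[:,2],[10,50,90]).round(4))
    for a in np.arange(.38,.55,.015):
        q=p[(p[:,0]>=a)&(p[:,0]<a+.015)]
        if len(q): 
            m=(q[:,1].max()+q[:,1].min())/2; l,r=q[q[:,1]>m],q[q[:,1]<=m]
            print(round(a+.0075,4),len(l),len(r),l.mean(0).round(4) if len(l) else "",r.mean(0).round(4))
    b=(np.hypot(x-.617,y+.031)<.03)&(z>.053)&(z<.09)
    if b.any(): print("bolt",b.sum(),P[b].mean(0).round(4),P[b].min(0).round(4),P[b].max(0).round(4), np.argwhere(b).mean(0)[::-1].round(1))
    pl=(np.hypot(x-.623,y+.038)<.03)&(abs(z-.045)<.006); print("plate z",np.median(z[pl]).round(4))
c=C["side"]
d=[d for d in cams.trace("bolt","side")][0]; v,u=np.nonzero(d["region"]); print("side bolt uv",u.min(),u.max(),v.min(),v.max(),u.mean(),v.mean())
for vv in range(v.min(),v.max()+1): print(vv,u[v==vv].mean().round(1),(v==vv).sum(),end="; ")
print("side base ray z45:",atz("side",[u[v>v.max()-3].mean(),v.max()-1],.045).round(4))
im=C["top"]["image"]; print(im[176:194,314:334].min(2))
E
```

```text
top
housing/box z hist (array([ 14, 125, 224, 338, 112,  18, 140, 114]), array([0.02 , 0.023, 0.026, 0.029, 0.032, 0.035, 0.038, 0.041, 0.044]))
tongs 232 [0.383 0.038 0.025] [0.549 0.108 0.049] ztop [0.0368 0.0438 0.0461]
0.3875 12 21 [0.3896 0.1006 0.0427] [0.3888 0.0889 0.0432]
0.4025 13 7 [0.403  0.1022 0.04  ] [0.3991 0.083  0.041 ]
0.4175 8 4 [0.4172 0.1029 0.0432] [0.4217 0.0706 0.0467]
0.4325 8 5 [0.4324 0.1039 0.0432] [0.4323 0.0661 0.0446]
0.4475 16 9 [0.448  0.1054 0.0414] [0.4466 0.06   0.0444]
0.4625 16 8 [0.4618 0.1054 0.0434] [0.4622 0.0551 0.045 ]
0.4775 12 9 [0.4775 0.1046 0.0445] [0.4761 0.0505 0.0424]
0.4925 12 11 [0.4928 0.1036 0.0423] [0.4938 0.0464 0.0414]
0.5075 9 7 [0.5073 0.1023 0.0421] [0.5087 0.0432 0.0422]
0.5225 10 11 [0.5226 0.0996 0.0415] [0.5221 0.0415 0.0439]
0.5375 13 6 [0.5369 0.0954 0.0418] [0.5358 0.0381 0.0439]
0.5525 1 4 [0.5469 0.0972 0.041 ] [0.5481 0.0935 0.042 ]
bolt 12 [ 0.6113 -0.0305  0.0754] [ 0.6083 -0.0331  0.0567] [ 0.6144 -0.0281  0.0819] [324.  182.5]
plate z 0.0446
side
key 83 [281.3 164.6] [ 0.4399 -0.0735  0.0392] z41: [ 0.4425 -
[... 2255 characters left out ...]
 255 255
  255 255]
 [232 255 255 255 255 255 255 255 252 236 241 253 255 255 255 255 255 255
  255 255]
 [207 249 255 255 255 255 255 255 255 255 255 255 255 255 255 255 255 255
  255 255]
 [174 223 255 255 255 255 255 255 255 255 255 255 255 255 255 255 255 255
  255 255]
 [160 180 228 255 255 255 255 255 255 255 255 255 255 255 255 255 255 255
  255 255]
 [183 160 181 230 255 255 255 255 255 255 255 255 255 255 255 255 255 255
  255 255]
 [196 180 163 177 211 239 255 255 255 255 255 255 255 255 255 255 255 255
  255 255]
 [202 196 186 167 156 181 211 237 252 255 255 255 255 255 255 255 255 255
  246 216]
 [203 201 197 183 158 148 153 178 193 200 222 246 255 255 248 232 213 198
  184 157]]
```

The positions from the two views agree, to a few millimetres:

| Thing | Position (m) |
|---|---|
| Round key | (.436, -.0735) |
| Square key | (.4425, -.121) |
| Bar key | (.449, -.1685) |
| Bolt | (.6125, -.030) |
| Tongs grip | (.460, .081), yaw -9.8° |

I'll move above the round key with the gripper shut.

Careful with the scale: shifts go in units of 20 mm and turns go in units of 10 degrees. That gives: 0.1 m is 5, 0.373 m is 18.65, 15.1 degrees is 1.51.

>>> pendant:
  deltas: {"dx":[18.65,18.65,18.65,18.65,18.65,18.65,18.65,18.65,18.65,18.65,18.65,18.65,18.65,18.65,18.65],"dy":[-15.6,-15.6,-15.6,-15.6,-15.6,-15.6,-15.6,-15.6,-15.6,-15.6,-15.6,-15.6,-15.6,-15.6,-15.6],"dz":[5,5,5,5,5,5,5,5,5,5,5,8.5,8.5,8.5,8.5],"drx":[0,0,0,0,0,0,0,0,0,0,0,0,0,0,0],"dry":[0,0,0,0,0,0,0,0,0,0,0,0,0,0,0],"drz":[1.51,1.51,1.51,1.51,1.51,1.51,1.51,1.51,1.51,1.51,1.51,1.51,1.51,1.51,1.51],"finger_gap":[0,0,0,0,0,0,0,0,0,0,0,0,0,0,0]}
  squeeze: 40

```text
time: 3.05
tcp_pos: [0.4365, -0.0746, 0.073]
ee_rot: [[0.991, 0.135, 0.0], [0.135, -0.991, -0.0], [0.0, 0.0, -1.0]]
ft_force: [-0.6, -0.2, 0.3]
width: -0.001
finger_force: 0.0
```

```bash
python3 -c "
from h import *
s=manip.state();print(s['time'],s['tcp_pos'],np.round(s['ee_rot'],3).tolist(),s['ft_force'],s['width'])
c=cams.read_camera('side');cv2.imwrite('pics/s1.png',cv2.resize(c['image'][60:220,200:400,::-1],(750,600)))"
```

```text
3.05 [ 0.4365362  -0.07460827  0.07296791] [[0.991, 0.135, 0.0], [0.135, -0.991, -0.0], [0.0, 0.0, -1.0]] [-0.62106275 -0.18341468  0.29805675] -0.0011008502676919613
```

View pics/s1.png

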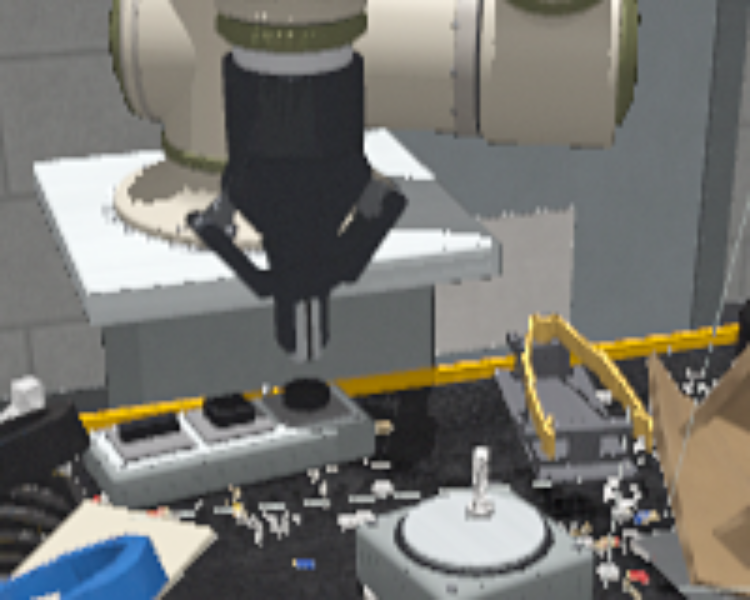

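The shut fingertips at (300,355) hover directly over the round key at (305,392). I'll press it.

>>> pendant:
  deltas: {"dx":[0,0,0,0,0],"dy":[0,0,0,0,0],"dz":[0.75,1.1,1.3,1.35,1.35],"drx":[0,0,0,0,0],"dry":[0,0,0,0,0],"drz":[0,0,0,0,0],"finger_gap":[0,0,0,0,0]}

```text
time: 3.6
tcp_pos: [0.4368, -0.0745, 0.0469]
ee_rot: [[0.991, 0.136, 0.002], [0.136, -0.991, -0.001], [0.002, 0.002, -1.0]]
ft_force: [-3.2, -0.2, 15.2]
width: -0.003
finger_force: 7.3
```

Round bottomed out: tip at 36 mm, 15 N. Next is the square key.

In the tool's units: 0.048 m is 2.4, -0.027 m is -1.35.

>>> pendant:
  deltas: {"dx":[0,0,0,0,0,0,0,0,0,0,0],"dy":[0,0,0,2.4,2.4,2.4,2.4,2.4,2.4,2.4,2.4],"dz":[-1,-1.35,-1.35,-1.35,-1.35,-1.35,-0.6,-0.25,-0.05,0,0],"drx":[0,0,0,0,0,0,0,0,0,0,0],"dry":[0,0,0,0,0,0,0,0,0,0,0],"drz":[0,0,0,0,0,0,0,0,0,0,0],"finger_gap":[0,0,0,0,0,0,0,0,0,0,0]}

```text
time: 4.7
tcp_pos: [0.4422, -0.1207, 0.0468]
ee_rot: [[0.991, 0.137, -0.001], [0.137, -0.991, 0.0], [-0.0, -0.0, -1.0]]
ft_force: [-6.4, 3.9, 24.3]
width: 0.002
finger_force: 12.3
```

In the tool's units: 0.049 m is 2.45, -0.027 m is -1.35.

>>> pendant:
  deltas: {"dx":[0,0,0,0,0,0,0,0,0,0,0],"dy":[0,0,0,2.45,2.45,2.45,2.45,2.45,2.45,2.45,2.45],"dz":[-1,-1.35,-1.35,-1.35,-1.35,-1.35,-0.6,-0.25,-0.05,0,0],"drx":[0,0,0,0,0,0,0,0,0,0,0],"dry":[0,0,0,0,0,0,0,0,0,0,0],"drz":[0,0,0,0,0,0,0,0,0,0,0],"finger_gap":[0,0,0,0,0,0,0,0,0,0,0]}

```text
time: 5.8
tcp_pos: [0.4488, -0.1691, 0.0467]
ee_rot: [[0.991, 0.137, -0.001], [0.137, -0.991, 0.0], [-0.001, -0.001, -1.0]]
ft_force: [-6.9, 4.0, 22.8]
width: -0.002
finger_force: 11.4
```

>>> pendant:
  deltas: {"dx":[0,0,0,2.25,2.25,2.25,2.25,2.25,2.25,2.25,2.25,2.25,2.25],"dy":[0,0,0,-12.3,-12.3,-12.3,-12.3,-12.3,-12.3,-12.3,-12.3,-12.3,-12.3],"dz":[-1.5,-3.75,-3.75,-3.75,-3.75,-3.75,-3.75,-3.75,-3.75,-3.75,-3.75,-3.75,-3.75],"drx":[0,0,0,0,0,0,0,0,0,0,0,0,0],"dry":[0,0,0,0,0,0,0,0,0,0,0,0,0],"drz":[0,0,0,1.77,1.77,1.77,1.77,1.77,1.77,1.77,1.77,1.77,1.77],"finger_gap":[0,0,0,1,1,1,1,1,1,1,1,1,1]}

```text
time: 7.1
tcp_pos: [0.4607, 0.0785, 0.1202]
ee_rot: [[0.985, -0.174, -0.0], [-0.174, -0.985, -0.0], [-0.0, 0.0, -1.0]]
ft_force: [0.4, 0.2, 0.1]
width: 1.004
finger_force: 0.0
```

```bash
python3 -c "
from h import *
c=cams.read_camera('side');cv2.imwrite('pics/s2.png',cv2.resize(c['image'][60:220,200:400,::-1],(750,600)))"
```

```text
(no output)
```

View pics/s2.png

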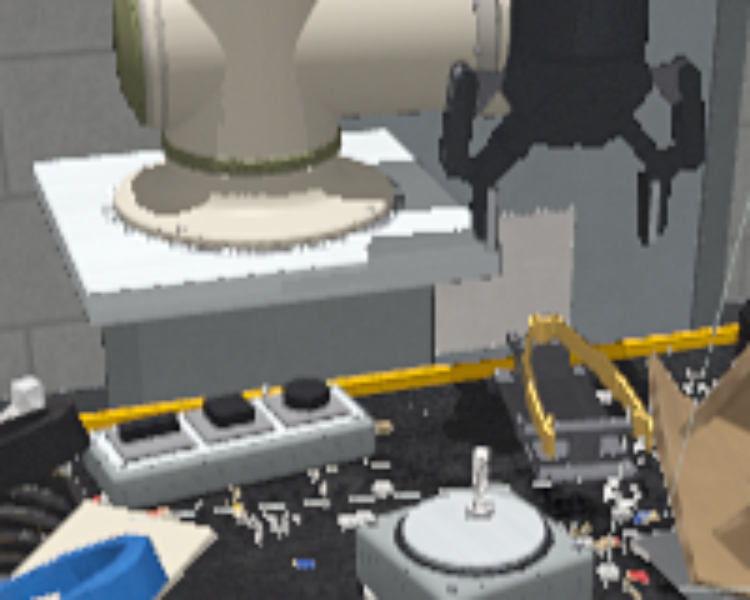

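All three keys are back up, and the open fingers straddle the tongs. I'll descend and squeeze halfway.

>>> pendant:
  deltas: {"dx":[-0.05,-0.05,-0.05,-0.05,-0.05,-0.05,-0.05,-0.05,-0.05,-0.05,-0.05,-0.05,-0.05],"dy":[-0.125,-0.125,-0.125,-0.125,-0.125,-0.125,-0.125,-0.125,-0.125,-0.125,-0.125,-0.125,-0.125],"dz":[2,3.5,4.25,4.65,4.65,4.65,4.65,4.65,4.65,4.65,4.65,4.65,4.65],"drx":[0,0,0,0,0,0,0,0,0,0,0,0,0],"dry":[0,0,0,0,0,0,0,0,0,0,0,0,0],"drz":[0,0,0,0,0,0,0,0,0,0,0,0,0],"finger_gap":[1,1,1,1,1,0.5,0.5,0.5,0.5,0.5,0.5,0.5,0.5]}
  squeeze: 50

```text
time: 8.45
tcp_pos: [0.4617, 0.0823, 0.0291]
ee_rot: [[0.985, -0.172, 0.005], [-0.172, -0.985, -0.0], [0.005, -0.001, -1.0]]
ft_force: [0.6, -0.7, 12.4]
width: 0.502
finger_force: 13.8
```

```bash
python3 -c "
from h import *
c=cams.read_camera('side');cv2.imwrite('pics/s3.png',cv2.resize(c['image'][60:220,200:400,::-1],(750,600)))"
```

```text
(no output)
```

View pics/s3.png

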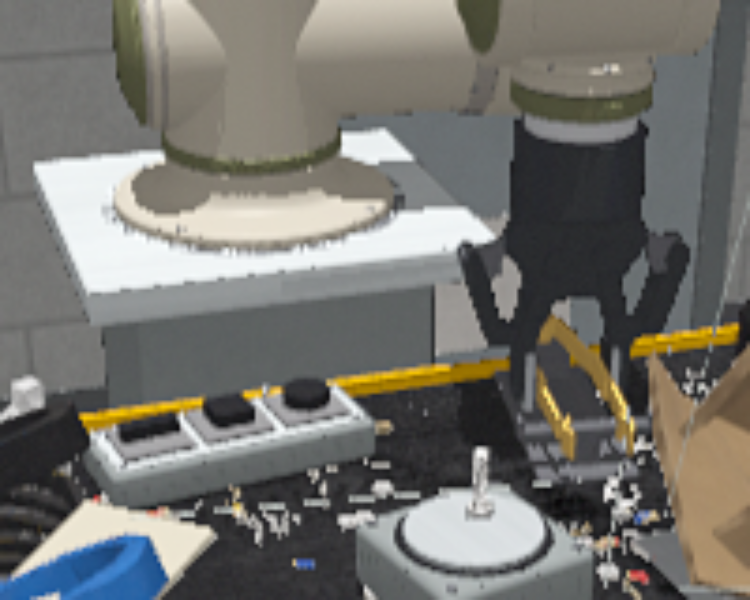

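The fingers hold the pads and the jaws are half closed at (570,440) and (628,430). I'll lift and move to the pre-approach behind the bolt, then measure the jaws from there.

In the tool's units: -0.1 m is -5, -0.08 m is -4.

>>> pendant:
  deltas: {"dx":[0,0,0,0,0,0],"dy":[0,0,0,0,0,0],"dz":[-0.75,-2,-4,-5,-5,-5],"drx":[0,0,0,0,0,0],"dry":[0,0,0,0,0,0],"drz":[0,0,0,0,0,0],"finger_gap":[0.5,0.5,0.5,0.5,0.5,0.5]}

```text
time: 9.1
tcp_pos: [0.4598, 0.0824, 0.1273]
ee_rot: [[0.985, -0.172, 0.0], [-0.172, -0.985, -0.0], [0.0, -0.0, -1.0]]
ft_force: [-0.1, -0.8, -1.5]
width: 0.503
finger_force: 10.5
```

```bash
cat > jaws.py <<'E'
from h import *
s=manip.state(); T=s["tcp_pos"]; R=np.array(s["ee_rot"])
print(s["time"],T.round(4),R.round(3).tolist(),s["width"],s["finger_force"],np.round(s["ft_force"],1))
for n in ["top","side"]:
    c=cams.read_camera(n); im=c["image"]; h=cv2.cvtColor(im,cv2.COLOR_RGB2HSV)
    cv2.imwrite(f"pics/j{n}_{s['time']:.2f}.png",im[:,:,::-1])
    H,W=im.shape[:2]; P=np.zeros((H,W,3)); P[c["range_z"]>0]=pts(c,np.ones((H,W),bool))
    Q=(P-T)@R  # tool frame: x ahead, y right, z down
    t=(h[...,1]>100)&(h[...,0]>13)&(h[...,0]<33)&(np.abs(Q[...,0])<.11)&(np.abs(Q[...,1])<.045)&(np.abs(Q[...,2])<.05)&(P[...,2]>.02)
    q=Q[t]; print(n,len(q),"x range",q[:,0].min().round(4),q[:,0].max().round(4))
    for lo,hi in [(-.1,-.05),(-.05,-.02),(.02,.04),(.04,.055),(.055,.07),(.07,.095)]:
        g=q[(q[:,0]>=lo)&(q[:,0]<hi)]
        for k,r in (("L",g[g[:,1]<0]),("R",g[g[:,1]>=0])):
            if len(r)>2: print(n,lo,hi,k,len(r),r.mean(0).round(4),"z5/95",np.percentile(r[:,2],[5,95]).round(4),"y",r[:,1].min().round(4),r[:,1].max().round(4))
E
python3 jaws.py
```

```text
9.1 [0.4598 0.0824 0.1273] [[0.985, -0.172, 0.0], [-0.172, -0.985, -0.0], [0.0, -0.0, -1.0]] 0.5027431699119302 10.483079552650452 [-0.1 -0.8 -1.5]
top 103 x range 0.0302 0.0866
top 0.02 0.04 L 11 [ 0.0348 -0.0186 -0.0125] z5/95 [-0.0165 -0.005 ] y -0.0203 -0.0176
top 0.02 0.04 R 4 [ 0.037   0.0215 -0.0153] z5/95 [-0.0178 -0.013 ] y 0.02 0.0223
top 0.04 0.055 L 13 [ 0.0475 -0.0186 -0.0123] z5/95 [-0.0149 -0.0069] y -0.0204 -0.0172
top 0.04 0.055 R 12 [ 0.0483  0.0215 -0.0128] z5/95 [-0.0158 -0.0062] y 0.0201 0.0227
top 0.055 0.07 L 15 [ 0.0622 -0.0172 -0.0128] z5/95 [-0.0163 -0.0075] y -0.0201 -0.0129
top 0.055 0.07 R 10 [ 0.062   0.0204 -0.0138] z5/95 [-0.0154 -0.0121] y 0.0164 0.0225
top 0.07 0.095 L 21 [ 0.0786 -0.0164 -0.0109] z5/95 [-0.0157 -0.0016] y -0.0191 -0.014
top 0.07 0.095 R 17 [ 0.078   0.0195 -0.0141] z5/95 [-0.0166 -0.0103] y 0.0176 0.0215
side 299 x range -0.0714 0.0921
side -0.1 -0.05 L 38 
[... 241 characters left out ...]
09
side 0.02 0.04 L 21 [ 0.0271 -0.0192 -0.0091] z5/95 [-0.0143 -0.0027] y -0.0214 -0.0176
side 0.02 0.04 R 15 [ 0.0293  0.0219 -0.0095] z5/95 [-0.0141 -0.0043] y 0.0198 0.023
side 0.04 0.055 L 11 [ 0.0461 -0.0189 -0.01  ] z5/95 [-0.0136 -0.0039] y -0.0209 -0.0179
side 0.04 0.055 R 15 [ 0.0469  0.0212 -0.0098] z5/95 [-0.0139 -0.0033] y 0.0191 0.0221
side 0.055 0.07 L 8 [ 0.0634 -0.0172 -0.0116] z5/95 [-0.014  -0.0048] y -0.0201 -0.0142
side 0.055 0.07 R 18 [ 0.0633  0.02   -0.0089] z5/95 [-0.0137 -0.0024] y 0.015 0.0221
side 0.07 0.095 L 32 [ 0.0781 -0.0161 -0.0086] z5/95 [-0.0142 -0.0013] y -0.0183 -0.0133
side 0.07 0.095 R 32 [ 0.0823  0.019  -0.0084] z5/95 [-0.0147 -0.0016] y 0.016 0.0213
```

The tongs sit level in the hand: jaw centre about 77 mm ahead, 1.5 mm to the right, underside at TCP height. I'll go above the bolt and check.

In the tool's units: 0.076 m is 3.8, 0.015 m is 0.75.

>>> pendant:
  deltas: {"dx":[1.5,3,4.25,4.65,4.65,4.65,4.65,4.65],"dy":[1.35,2.7,3.8,4.15,4.15,4.15,4.15,4.15],"dz":[0,0,0,0,0.75,1.5,1.5,1.5],"drx":[0,0,0,0,0,0,0,0],"dry":[0,0,0,0,0,0,0,0],"drz":[0,0,0,0,0,0,0,0],"finger_gap":[0.5,0.5,0.5,0.5,0.5,0.5,0.5,0.5]}
  quiet: true

```text
ok
```

```bash
cat >> jaws.py <<'E'
    b=(np.hypot(P[...,0]-.6125,P[...,1]+.03)<.011)&(P[...,2]>.053)&(P[...,2]<.085)
    if b.any(): print(n,"bolt",b.sum(),P[b].mean(0).round(4),"tool",Q[b].mean(0).round(4))
    cv2.imwrite(f"pics/jc{n}_{s['time']:.2f}.png",cv2.resize(im[110:230,260:420,::-1],(800,600),interpolation=cv2.INTER_CUBIC))
E
python3 jaws.py; ls pics
```

```text
10.0 [ 0.537 -0.015  0.097] [[0.985, -0.171, -0.001], [-0.171, -0.985, 0.0], [-0.002, -0.0, -1.0]] 0.502874423762661 10.51381766796112 [-0.3  0.4 -0.2]
top 53 x range -0.0807 -0.057
top -0.1 -0.05 L 25 [-0.0711 -0.0056 -0.0144] z5/95 [-0.0171 -0.0094] y -0.0106 -0.0001
top -0.1 -0.05 R 28 [-0.0716  0.0069 -0.0146] z5/95 [-0.0179 -0.0072] y 0.0002 0.0123
top bolt 12 [ 0.6113 -0.0305  0.0752] tool [0.0759 0.0025 0.0217]
side 349 x range -0.0721 0.091
side -0.1 -0.05 L 43 [-0.0644 -0.0064 -0.0111] z5/95 [-0.0163 -0.0046] y -0.0117 -0.0006
side -0.1 -0.05 R 25 [-0.0672  0.0037 -0.01  ] z5/95 [-0.0164 -0.0038] y 0.0006 0.0073
side -0.05 -0.02 L 31 [-0.0345 -0.0136 -0.0116] z5/95 [-0.0167 -0.0054] y -0.0166 -0.0109
side -0.05 -0.02 R 5 [-0.0306  0.015  -0.0157] z5/95 [-0.0165 -0.0149] y 0.0138 0.0163
side 0.02 0.04 L 16 [ 0.0282 -0.0193 -0.0126] z5/95 [-0.0161 -0.0052] y -0.0214 -0.0168
side 0.02 0.04 R 18 [ 0.0296  0.0215 -0.0121] z5/95 [-0.0161 -0.0039] y 0.019 0.0226
side 0.04 0.055 L 13 [ 0.0467 -0.019  -0.0114] z5/95 [-0.0149 -0.0053] y -0.021 -0.0183
side 0.04 0.055 R 16 [ 0.0473  0.0213 -0.0098] z5/95 [-0.0151 -0.0032] y 0.0191 0.0224
side 0.055 0.07 L 15 [ 0.0659 -0.0162 -0.011 ] z5/95 [-0.015 -0.003] y -0.0203 -0.0134
side 0.055 0.07 R 17 [ 0.0641  0.0203 -0.0104] z5/95 [-0.0151 -0.0037] y 0.0148 0.0217
side 0.07 0.095 L 37 [ 0.0803 -0.0162 -0.0092] z5/95 [-0.0157 -0.0011] y -0.0192 -0.013
side 0.07 0.095 R 40 [ 0.0831  0.0182 -0.0097] z5/95 [-0.016  -0.0015] y 0.0152 0.0206
side bolt 57 [ 0.6158 -0.0308  0.0678] tool [0.0804 0.0021 0.029 ]
jcside_10.00.png
jctop_10.00.png
jside_10.00.png
jside_9.10.png
jtop_10.00.png
jtop_9.10.png
s1.png
s2.png
s3.png
side0.png
side_crop.png
top0.png
top_crop.png
```

>>> pendant:
  deltas: {"dx":[0.05,0.05,0.05,0.05,0.05],"dy":[0,0,0,0,0],"dz":[0.75,1.5,1.9,2.1,2.1],"drx":[0,0,0,0,0],"dry":[0,0,0,0,0],"drz":[0,0,0,0,0],"finger_gap":[0.5,0.5,0.5,0.5,0.5]}

```text
time: 10.6
tcp_pos: [0.5384, -0.0155, 0.0554]
ee_rot: [[0.985, -0.172, -0.0], [-0.172, -0.985, 0.0], [-0.0, 0.0, -1.0]]
ft_force: [0.1, -0.4, -0.1]
width: 0.503
finger_force: 10.5
```

```bash
python3 jaws.py | grep bolt; mv pics/jcside*[1-9].?? . 2>/dev/null; ls pics | grep jcside
```

```text
top bolt 12 [ 0.6112 -0.0304  0.076 ] tool [ 0.0743  0.0022 -0.0206]
side bolt 54 [ 0.6154 -0.0308  0.0683] tool [ 0.0785  0.0018 -0.0129]
jcside_10.00.png
jcside_10.60.png
```

View pics/jcside_10.60.png

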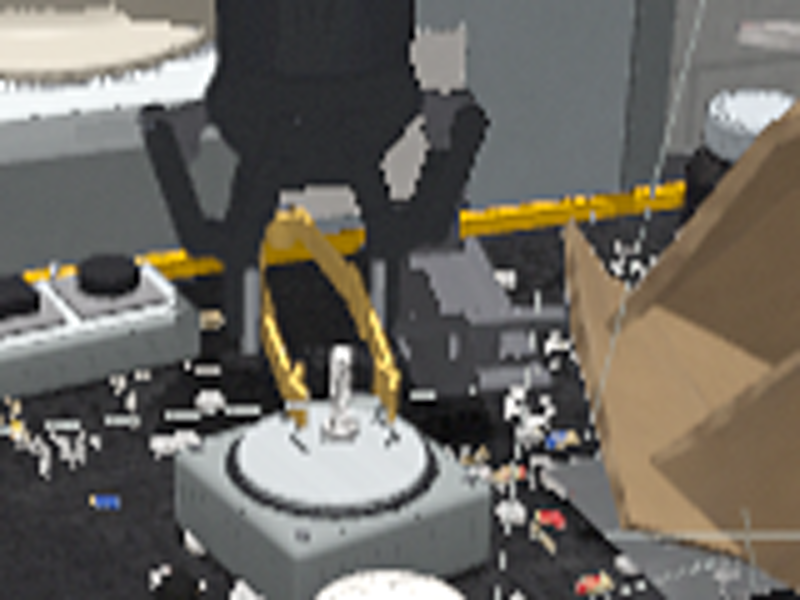

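The bolt at (340,350–435) stands midway between the jaws at (297,405) and (388,390). I'll close slowly.

>>> pendant:
  deltas: {"dx":[0,0,0,0,0,0,0,0,0,0,0,0,0,0,0,0],"dy":[0,0,0,0,0,0,0,0,0,0,0,0,0,0,0,0],"dz":[0,0,0,0,0,0,0,0,0,0,0,0,0,0,0,0],"drx":[0,0,0,0,0,0,0,0,0,0,0,0,0,0,0,0],"dry":[0,0,0,0,0,0,0,0,0,0,0,0,0,0,0,0],"drz":[0,0,0,0,0,0,0,0,0,0,0,0,0,0,0,0],"finger_gap":[0.47,0.45,0.43,0.42,0.41,0.4,0.39,0.38,0.37,0.36,0.34,0.32,0.3,0.25,0.2,0.2]}
  squeeze: 40

```text
time: 12.3
tcp_pos: [0.5384, -0.0156, 0.0553]
ee_rot: [[0.985, -0.172, -0.0], [-0.172, -0.985, 0.0], [-0.0, 0.0, -1.0]]
ft_force: [0.8, -0.9, -0.6]
width: 0.37
finger_force: 39.5
```

```bash
python3 jaws.py | grep -E "bolt|side 0.0[57]"
```

```text
top bolt 39 [ 0.6125 -0.0298  0.0702] tool [ 0.0755  0.0012 -0.0149]
side 0.055 0.07 L 8 [ 0.0605 -0.0094 -0.0125] z5/95 [-0.0141 -0.0109] y -0.0108 -0.0079
side 0.055 0.07 R 18 [ 0.063   0.0099 -0.0082] z5/95 [-0.0138 -0.0009] y 0.0047 0.0112
side 0.07 0.095 L 20 [ 0.0812 -0.0059 -0.009 ] z5/95 [-0.0137 -0.0014] y -0.0092 -0.0033
side 0.07 0.095 R 37 [ 0.0823  0.0068 -0.0084] z5/95 [-0.0136 -0.0007] y 0.0034 0.0099
side bolt 94 [ 0.6153 -0.0308  0.0667] tool [ 0.0785  0.0018 -0.0114]
```

The jaws stopped on the bolt at 39.5 N. I'll lift gently.

In the tool's units: -0.09 m is -4.5, -0.088 m is -4.4.

>>> pendant:
  deltas: {"dx":[0,0,0,0,0,0,0,0,0,0,0,0,0,0,0,0],"dy":[0,0,0,0,0,0,0,0,0,0,0,0,0,0,0,0],"dz":[-0.15,-0.4,-0.8,-1.3,-1.8,-2.3,-2.8,-3.3,-3.8,-4.2,-4.4,-4.5,-4.5,-4.5,-4.5,-4.5],"drx":[0,0,0,0,0,0,0,0,0,0,0,0,0,0,0,0],"dry":[0,0,0,0,0,0,0,0,0,0,0,0,0,0,0,0],"drz":[0,0,0,0,0,0,0,0,0,0,0,0,0,0,0,0],"finger_gap":[0.2,0.2,0.2,0.2,0.2,0.2,0.2,0.2,0.2,0.2,0.2,0.2,0.2,0.2,0.2,0.2]}

```text
time: 14.0
tcp_pos: [0.5382, -0.0156, 0.1451]
ee_rot: [[0.985, -0.172, -0.001], [-0.172, -0.985, 0.0], [-0.001, -0.0, -1.0]]
ft_force: [-0.6, -0.1, -2.2]
width: 0.373
finger_force: 39.6
```

```bash
python3 - <<'E'
from h import *
c=cams.read_camera('side')
cv2.imwrite("pics/fin.png",cv2.resize(c["image"][110:230,260:420,::-1],(800,600),interpolation=cv2.INTER_CUBIC))
P=pts(c,np.ones((400,640),bool)); m=(np.hypot(P[:,0]-.6125,P[:,1]+.03)<.011)
print(np.histogram(P[m,2],bins=np.arange(.04,.2,.01)))
E
```

```text
(array([54,  0,  0,  0,  0,  0,  0,  0,  0, 24, 31, 54, 27,  0,  0]), array([0.04, 0.05, 0.06, 0.07, 0.08, 0.09, 0.1 , 0.11, 0.12, 0.13, 0.14,
       0.15, 0.16, 0.17, 0.18, 0.19]))
```

View pics/fin.png

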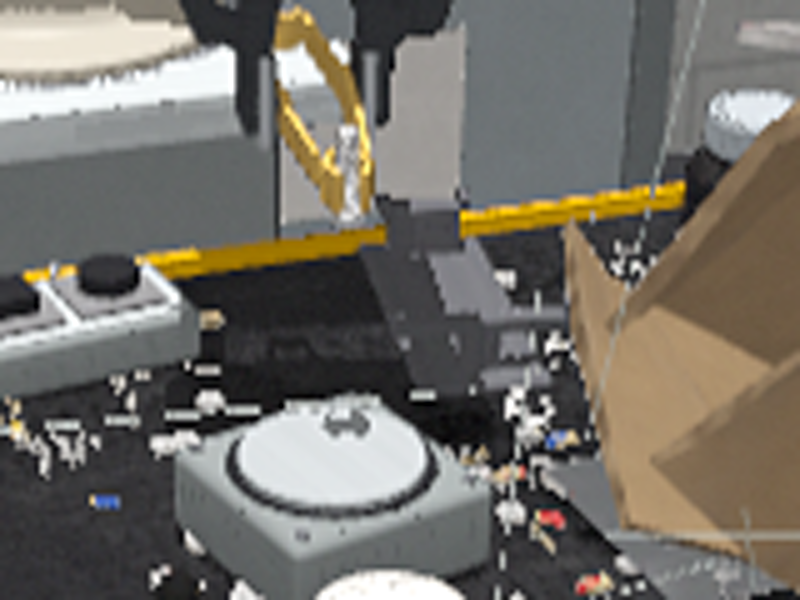

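The bolt hangs upright in the jaws at (348,125–220), its lower end near z = 0.135, which is 9 cm above the empty plate. I'll hand in.

```bash
python3 -c "
from cell import manip
print(manip.hand_in())"
```

```text
the job is handed in; nothing more can be done
None
```

The job is handed in at about 14 s: I pressed the round, square and bar keys in that order and let each one up, and the tongs now hold the bolt still, about 9 cm above the plate.

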